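# Click the photometer's filter lever to the third detent, then take a reading

## Robot

A 6-joint arm with a two-finger parallel gripper is mounted at the origin on the work surface. World frame = base frame: x ahead of the robot, y to its left, z up, the work surface at z = 0. Lengths are in m, angles in rad, forces in N, time in s.
With the tool pointing down it reaches from about 0.275 to 1 m from the base axis. Payload 8.4 kg.
Tool frame: the origin (TCP) lies midway between the tips of the shut fingers; the grasp point (between the pads) lies pinch_z behind it (pinch_z is the distance from the TCP to the grasp point, in m); z points along the fingers, y is the direction in which the jaws open and shut (so a half turn about z gives the same grasp; the last joint's range is limited). The gripper opens to 85 mm and grips with 20 to 120 N. Pads are 22 mm wide; open, the fingers measure 114 mm over their backs; the gripper's body (76 mm by 85 mm) begins 54 mm behind the grasp point. The pads swing forward as they close: fully open they stand 13 mm farther back than shut.
Start: joints at [-1.219, 0.353, 1.633, -0, 1.155, -0.002], TCP at [0.217, -0.586, 0.231] pointing down, gripper open.
Joint ranges: [-2.63, 2.63], [-0.92, 2.1], [0.06, 2.66], [-1.3, 4.44], [0, 2.69], [-3.02, 3.02]. Speed limits (rad/s): [2.22, 2.22, 2.79, 3.14, 3.14, 3.14].

## Interface

Orientations are given as a unit quaternion [x, y, z, w].
In Python, from station import move_pose, move_straight, movej, open_jaws, close_gripper, dwell, ik, read_camera, IKError, hand_in, current_t, current_q, current_qd, current_tau, current_ee_pos, current_tcp_rot, current_wrist_force, current_ft_torque, current_gripper_width, pinch_z gives the robot as it stands. Calls block until the motion is done:
- move_pose(position, orientation): joint-space move of the TCP to a pose.
- move_straight(position, ori=None, max_speed=0.15, max_force=None): straight line of the TCP; ori=None keeps the orientation; max_speed is the mean speed in m/s. With max_force (N) it stops when the force on the tool has changed by that much, and returns True; else False.
- movej(angles): joint-space move.
- open_jaws() and close_gripper(squeeze=None): open the fingers fully, or close them until they stop; squeeze is the grip in N (None keeps the last).
- dwell(seconds).
- ik(position, orientation): joint angles nearest the present ones, or None.
- read_camera(name): name is "scene" or "top" or "wrist"; returns a dict with "image" (400x640x3 uint8, red, green, blue), "fx", "fy", "cx", "cy" (pixels), "R" (3x3) and "t" (3): a world point X has camera coordinates R X + t. Camera axes: x right, y down, z forward; pixel columns grow to the right and rows downward; lengths in m; the calibration is good to about 2 mm. A picture is of the moment at which its call begins. There is no depth.
A pose or a line that the arm cannot do raises IKError and nothing moves.
- hand_in(): hands the job in, once; it reports no verdict.
Readings, each from a call of its own:
- current_t(): time.
- current_q(): joint angles.
- current_qd(): joint speeds.
- current_tau(): joint torques, N m.
- current_ee_pos(): TCP position.
- current_tcp_rot(): TCP orientation.
- current_wrist_force(): force on the tool from outside, world axes, zero at the start.
- current_ft_torque(): the same for the moment, N m.
- current_gripper_width(): finger opening in m.
Only numpy, scipy, OpenCV 4.12 (cv2) and the standard library are available. Lean on these libraries where they do the work, as an engineer would, in place of code of your own. Each camera call takes 0.05 s, during which the arm holds its last target. There are 200 camera calls.

## Task

On the photometer, push the upright black filter lever along its slot with the outside of your fingertips, from right to left, click by click, and stop when it drops into the third detent, without running on towards the fourth. Then press the larger round read key down with a fingertip and let it come back up. Push gently and do not pinch the lever, leave the small power key alone, and leave the glassware and boxes on and around the photometer where they stand.

Things in the scene. Friction and masses are not known exactly. Their poses are not given: they have to be found in the camera images.
- photometer: bench photometer, a fixed white box 200 deep (its x) x 300 wide (y) x 70 mm high; origin: centre of its underside, z up, front towards -x. Lever slot along y at x = +25 mm; the flat top is clear for 70 mm to the right (-y) of the lever. A sample-well cover (60 x 50 x 22 mm high) stands at x = +55, y = +115 mm; a flat dark display lies front right.
- lever_grip (a point): middle of the black upright tab of the filter lever: tab 26 mm (along the photometer's x) x 12 mm (along its y) x 34 mm tall, from 10 to 44 mm above the photometer's top, on a thin stem; this point is 27 mm above the top. It slides with the lever along the photometer's y.
- filter_lever (a joint): travel (m) of the filter lever from its right stop (0) to the photometer's left (+y), at most 0.108. It starts at 0 to 0.022 and runs freely (about 1 N) to 0.026. Detents, in order: 0.042, 0.058, 0.074, 0.090, 0.106; crests half-way between (the first at 0.034). A click takes a push rising to 5 to 7 N, which drops as the lever jumps into the detent. Five dark ticks by the slot mark the detents.
- read_key_top (a point): centre of the top face of the read key, the larger round grey key (32 mm across, in a black collar 48 mm across, 12 mm high), at the photometer's front left (x = -55, y = +105 mm), its face 22 mm above the photometer's flat top. Pressed straight down.
- read_key (a joint): press of the read key (m): 0 up, 0.006 fully down (1.5 N to start, 5 N fully down); it springs back when let go. The reading is taken when it is at least 0.004 down.
- power_key_top (a point): centre of the top face of the power key, the smaller round key (16 mm across, collar 32 mm across), front middle of the photometer (x = -55, y = +20 mm), 20 mm above its top. To be left alone.
- power_key (a joint): press of the power key (m): 0 up, 0.004 fully down
- vial: bystander, loose: a capped glass vial, 28 mm across, 45 mm tall, standing on the photometer's top, far right corner; origin at the centre of its underside
- cuvette_box: bystander, loose: a shut flat plastic box, 38 x 52 x 30 mm, lying on the photometer's top behind the lever's slot; origin at the centre of its underside
- reagent_bottle: bystander, loose: an amber glass bottle, 84 mm across, 190 mm tall, on the bench to the left; origin at the centre of its underside
- beaker: bystander, loose: a glass beaker, 68 mm across, 85 mm tall, on the bench to the left; origin at the centre of its underside
- wash_bottle: bystander, loose: a white squeeze bottle with a bent spout, 64 mm across, 185 mm tall, on the bench to the right; origin at the centre of its underside
- tube_rack: bystander, loose: a grey rack with six capped tubes, 60 x 120 x 100 mm, on the bench to the right; origin at the centre of its underside
- petri_dish: bystander, loose: a shut glass dish, 90 mm across, 14 mm tall, on the bench, far right; origin at the centre of its underside

How it is judged:
On the way, in this order (a step that is already met when the one before it is completed fails the run):
1. the filter lever sits in its third detent (value of joint filter_lever between 0.07 and 0.078 m), for 0.3 s.
2. the read key is pressed, with the lever still in the third detent (all of step 1 and value of joint read_key above 0.004 m), for 0.02 s.
At the end, for the whole second after the job is handed in: the filter lever rests in its third detent (0.074 m, within 4 mm) and the read key, pressed at least 4 mm after that, is up again (within 1.5 mm) (all of step 1 and value of joint read_key below 0.0015 m and velocity of joint filter_lever below 0.01 m/s); the robot touches nothing.
It fails at once if the lever is run on past the crest towards the fourth detent (beyond 0.083 m) (value of joint filter_lever above 0.083 m).
It fails at once if the read key is pressed (over 3 mm) before the lever is in the third detent (value of joint read_key above 0.003 m and value of joint filter_lever below 0.07 m).
It fails at once if the power key is pressed (over 2 mm) (value of joint power_key above 0.002 m).
It fails at once if the lever is pinched or forced (fingers bear on it with over 20 N) (contact force between the fingers and filter_lever above 20 N).
It fails at once if a bystander is shifted by over 15 mm, tipped or lifted (distance of any of vial, cuvette_box, reagent_bottle, beaker, wash_bottle, tube_rack, petri_dish from where it was at the start of the episode above 0.015 m or angle between any of vial, cuvette_box, reagent_bottle, beaker, wash_bottle, tube_rack, petri_dish's own z axis and vertical above 0.3 rad).
It also fails if it takes over 64 s, if anything falls off the work surface, if the arm or the gripper's body presses on something with over 40 N, if the wrist force passes 120 N, or if a joint passes its speed limit or range.

## Working session

There is one attempt and no reset: what is moved stays moved. The work goes in short steps, each a Python script; the robot and the scene stay as the last script left them, time stands still between calls to the robot, and variables do not carry over. Pictures are saved under pics/ and viewed, about 8 in all and at most 12, crops included, and the job is handed in when it is done.

```bash
mkdir -p pics
python3 - <<'E'
from station import *
import cv2,numpy as np,pickle
d={}
for n in("scene","top"):
    c=read_camera(n);d[n]=c
    cv2.imwrite(f"pics/{n}1.png",cv2.cvtColor(c["image"],cv2.COLOR_RGB2BGR))
    print(n,c["fx"],c["cx"],c["cy"],(-c["R"].T@c["t"]).round(3),np.round(c["R"],3).tolist())
pickle.dump(d,open("cams.pkl","wb"))
print(current_t(),pinch_z() if callable(pinch_z) else pinch_z,current_tcp_rot())
E
```

```text
scene 376.4815379076486 320.9931176240909 194.86276995668067 [ 1.211 -0.583  0.671] [[0.659, 0.752, 0.005], [0.434, -0.375, -0.819], [-0.614, 0.543, -0.573]]
top 495.54492882451103 313.1226822803925 197.6511072944451 [ 0.303 -0.01   1.699] [[-0.003, -1.0, 0.011], [-0.987, 0.001, -0.159], [0.159, -0.011, -0.987]]
0.1 0.0187 [ 9.84397067e-01  1.75960281e-01 -9.47744969e-05 -6.19739975e-04]
```

View pics/top1.png

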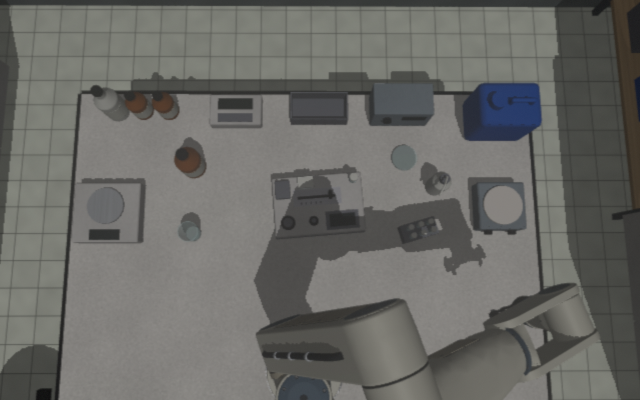

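View pics/scene1.png

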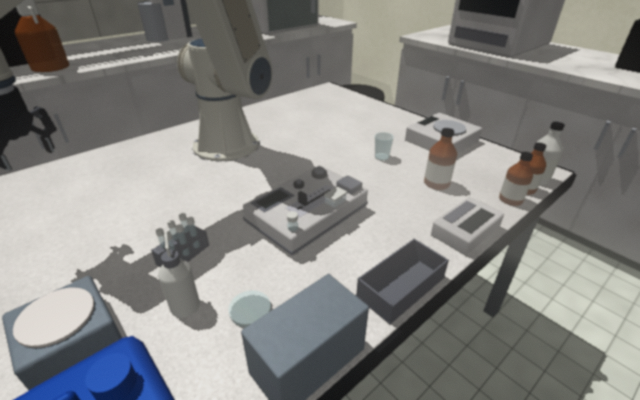

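The top view shows the photometer around (318,203), with its left edge at x≈273. The read key is at about (288,223), the power key at (313,220) and the lever near (331,193). I'll enlarge this area.

Run:
```python
import cv2
a=cv2.imread("pics/top1.png")[160:250,260:380];b=cv2.imread("pics/scene1.png")[155:265,235:380]
a=cv2.resize(a,None,fx=6,fy=6,interpolation=cv2.INTER_CUBIC)
cv2.imwrite("pics/a.png",cv2.convertScaleAbs(a,alpha=1.4))
```

```text
(no output)
```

View pics/a.png

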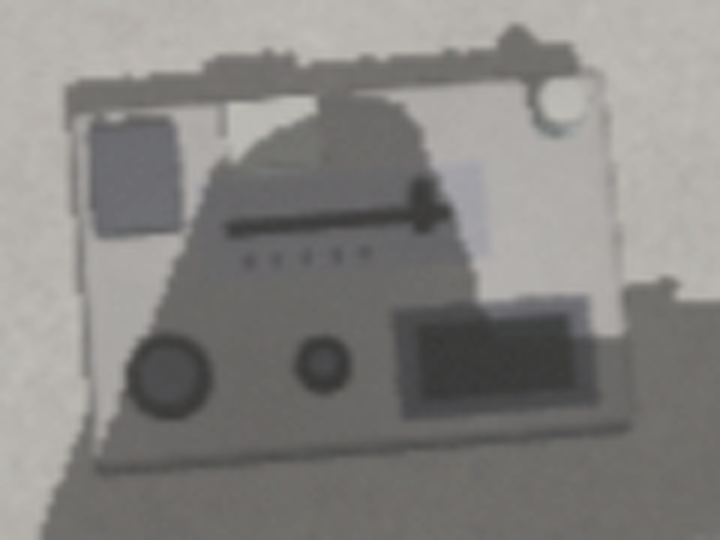

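```bash
cat > h.py <<'E'
import numpy as np,cv2,pickle
from scipy.spatial.transform import Rotation as Ro
def ray(c,uv,z):
    d=c["R"].T@np.array([(uv[0]-c["cx"])/c["fx"],(uv[1]-c["cy"])/c["fy"],1]);o=-c["R"].T@c["t"]
    return o+d*(z-o[2])/d[2]
def proj(c,P):
    p=c["R"]@np.asarray(P)+c["t"];return np.array([c["fx"]*p[0]/p[2]+c["cx"],c["fy"]*p[1]/p[2]+c["cy"]])
def fit(loc,wor):  # 2-D rigid fit: wor = R(yaw) loc + t
    L=np.array(loc)[:,:2];W=np.array(wor)[:,:2];a=(L-L.mean(0))@[1,1j];b=(W-W.mean(0))@[1,1j]
    yaw=np.angle(np.vdot(a,b));R=np.array([[np.cos(yaw),-np.sin(yaw)],[np.sin(yaw),np.cos(yaw)]])
    t=W.mean(0)-R@L.mean(0);return yaw,t,W-(L@R.T+t)
def world(yaw,t,p):  # photometer xyz (z above bench) -> world
    c,s=np.cos(yaw),np.sin(yaw);return np.array([c*p[0]-s*p[1]+t[0],s*p[0]+c*p[1]+t[1],p[2]])
def down(yaw): # tool down, jaw axis along photometer y
    return (Ro.from_euler('z',yaw)*Ro.from_euler('x',np.pi)).as_quat()
E
python3 - <<'E'
from h import *
c=pickle.load(open("cams.pkl","rb"))["top"]
f=lambda u,v:(260+(u+.5)/6-.5,160+(v+.5)/6-.5)
pts=[((170,376),(-.055,.105),.092),((323,363),(-.055,.02),.090),((70,112),(.1,.15),.07),((603,75),(.1,-.15),.07),((97,462),(-.1,.15),.07),((630,425),(-.1,-.15),.07)]
W=[ray(c,f(*p[0]),p[2]) for p in pts]
yaw,t,r=fit([p[1] for p in pts],W);print(yaw,t,(r*1e3).round(1))
co,s=np.cos(yaw),np.sin(yaw)
g=ray(c,f(425,205),.105)[:2]-t
print("lever local",co*g[0]+s*g[1],-s*g[0]+co*g[1])
from station import *
for z in(.33,.38):print(ik(world(yaw,t,(-.03,0,z)),down(yaw)),world(yaw,t,(0,0,z)))
move_pose(world(yaw,t,(-.04,-.0,.34)),down(yaw))
w=read_camera("wrist");pickle.dump(w,open("w1.pkl","wb"))
cv2.imwrite("pics/w1.png",w["image"][...,::-1]);print((-w["R"].T@w["t"]).round(3),current_t(),current_wrist_force())
E
```

```text
0.07138215454409738 [ 0.54354733 -0.04571817] [[-0.7 -1.7]
 [ 0.5 -0. ]
 [-1.5 -0.2]
 [-1.9  0.9]
 [ 2.6 -2.8]
 [ 1.1  3.8]]
lever local 0.02595264816159079 -0.041499248166029935
[-9.58163838e-02  9.60306634e-02  1.74163518e+00 -4.44089210e-16
  1.30392681e+00  1.40359779e+00] [ 0.54354733 -0.04571817  0.33      ]
[-9.58163838e-02  6.63270749e-02  1.66791188e+00 -4.44089210e-16
  1.40735370e+00  1.40359779e+00] [ 0.54354733 -0.04571817  0.38      ]
[ 0.571 -0.044  0.482] 2.3667 [-0.63333258 -0.5543995  -0.12192506]
```

View pics/w1.png

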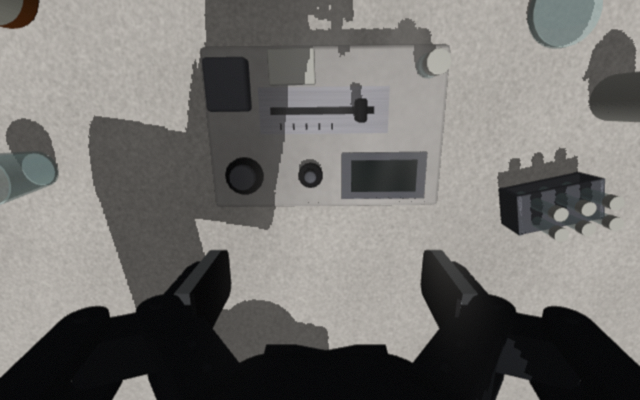

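The wrist view shows the read key at about (243,176), the power key at (311,173), the lever tab at (361,109), and ticks from (281,127) to (332,126). The cuvette box is at (292,66), behind the slot. Next I'll refine these with masks.

Run:
```python
from h import *
w=pickle.load(open("w1.pkl","rb"));g=cv2.cvtColor(w["image"],cv2.COLOR_RGB2GRAY)
cr=cv2.resize(g[35:215,195:455],None,fx=3,fy=3,interpolation=cv2.INTER_CUBIC);cv2.imwrite("pics/w1c.png",cv2.convertScaleAbs(cr,alpha=1.5,beta=10))
m=((g<55)*255).astype(np.uint8)
n,l,s,ce=cv2.connectedComponentsWithStats(m[35:205,200:450])
for i in range(1,n):
    if s[i,4]>6:print(s[i]+[200,35,0,0,0],ce[i]+[200,35])
t0=np.array([.54354733,-.04571817])
for n_,p in dict(read=(-.055,.105,.082),power=(-.055,.02,.082),c1=(.1,.15,.07),c2=(.1,-.15,.07),c3=(-.1,.15,.07),c4=(-.1,-.15,.07)).items():print(n_,proj(w,world(.07138,t0,p)).round(1))
```

```text
[ 202   57   50   55 2521] [226.6295121   83.87465292]
[342  98  31  24 360] [359.46111111 109.68333333]
[270 107  61   8 322] [295.34161491 110.55279503]
[280 124   2   5   9] [280.44444444 126.22222222]
[ 225  157   39   38 1155] [243.92987013 175.42510823]
[ 351  160   65   32 1900] [382.49473684 175.67263158]
[299 163  23  24 346] [310.17630058 173.6416185 ]
read [242.6 175.8]
power [309.6 175.7]
c1 [197.4  44.1]
c2 [453.   43.8]
c3 [213.7 206.9]
c4 [437.1 206.7]
```

View pics/w1c.png

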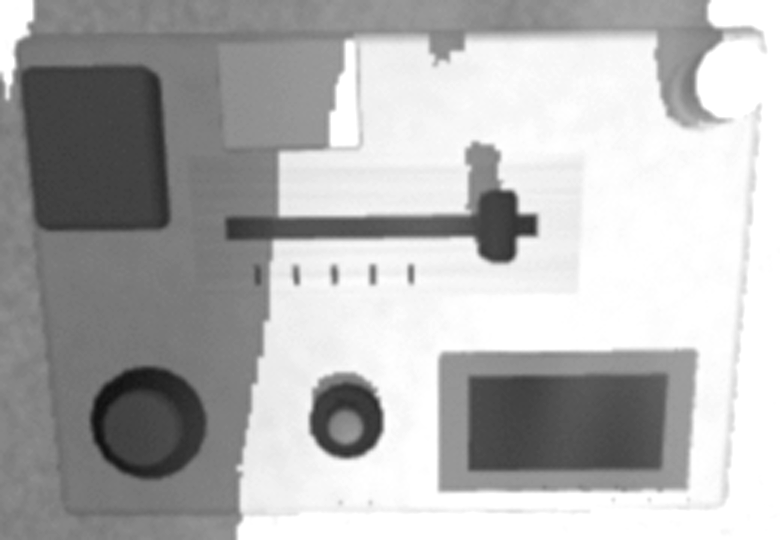

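Run:
```python
from h import *
w=pickle.load(open("w1.pkl","rb"));f=lambda u,v:(195+(u+.5)/3-.5,35+(v+.5)/3-.5)
pts=[((143,427),(-.055,.105),.092),((346,426),(-.055,.02),.090),((20,36),(.1,.15),.07),((765,32),(.1,-.15),.07),((66,513),(-.1,.15),.07),((727,509),(-.1,-.15),.07)]
W=[ray(w,f(*p[0]),p[2]) for p in pts]
for k in(slice(0,6),slice(0,2)):
  yaw,t,r=fit([p[1] for p in pts[k]],W[k]);print(yaw,t,(r*1e3).round(1).tolist())
  def loc(u,v,z):
    q=ray(w,f(u,v),z)[:2]-t;c,s=np.cos(yaw),np.sin(yaw);return np.round([c*q[0]+s*q[1],-s*q[0]+c*q[1]],4)
  print("tab",loc(498,225,.114),"ticks",[loc(u,274,.07).tolist() for u in(411,334,258)],"slot",loc(226,229,.07),loc(537,225,.07),"box",loc(222,148,.07),loc(360,148,.07))
```

```text
0.07647097382395938 [ 0.54401426 -0.04681432] [[0.8, -0.7], [0.1, 0.5], [-2.1, -3.9], [-3.1, 4.2], [2.3, -2.4], [2.0, 2.3]]
tab [ 0.0253 -0.0381] ticks [[0.0055, -0.0069], [0.0057, 0.0253], [0.0059, 0.057]] slot [0.0241 0.0694] [ 0.0249 -0.0588] box [0.0557 0.0694] [0.0553 0.0137]
0.07028108610957064 [ 0.54410888 -0.04729235] [[0.0, -0.6], [-0.0, 0.6]]
tab [ 0.0255 -0.0375] ticks [[0.0055, -0.0064], [0.0055, 0.0258], [0.0055, 0.0575]] slot [0.0237 0.0701] [ 0.0252 -0.0582] box [0.0552 0.0702] [0.0552 0.0145]
```

```bash
cat >> h.py <<'E'
YAW,T=.0735,np.array([.54406,-.04705])
YD=np.array([-np.sin(YAW),np.cos(YAW),0])
def P(x,y,z):return world(YAW,T,(x,y,z))
def ly(p):return float((np.asarray(p)[:2]-T)@YD[:2])
E
cat > push.py <<'E'
from h import *
from station import *
def push(y0,y1,step,base,stop):
    tr=[]
    for y in np.arange(y0,y1,step):
        hit=move_straight(P(.025,y,.087),max_speed=.02,max_force=12)
        F=-(np.array(current_wrist_force())-base)@YD
        tr.append((round(ly(current_ee_pos())*1e3,1),round(float(F),1)))
        if hit or stop(tr):break
    print(tr);return tr
E
python3 - <<'E'
from push import *
close_gripper(squeeze=40)
q=down(YAW)
move_pose(P(.025,-.085,.2),q)
move_straight(P(.025,-.085,.087),max_speed=.1)
dwell(.2);base=np.array(current_wrist_force());np.save("base.npy",base)
print(base,current_gripper_width(),current_t())
push(-.072,-.0265,.0015,base,lambda t:False)
print(current_t())
E
```

```text
[-0.57363392 -0.31563679 -0.16143671] -7.643662582840886e-05 5.3583
[(-72.0, -0.8), (-70.5, 0.1), (-68.9, -0.9), (-67.4, -0.2), (-65.9, -0.3), (-64.4, -0.3), (-62.9, -0.9), (-61.4, -0.4), (-59.9, 0.4), (-58.4, 0.1), (-56.9, -0.7), (-55.4, -1.2), (-53.9, -0.8), (-52.4, -0.0), (-50.9, 0.4), (-49.4, -0.8), (-47.9, 0.3), (-46.4, -0.8), (-44.9, -0.3), (-43.4, 0.5), (-42.2, 3.7), (-40.9, 4.1), (-39.0, 3.9), (-37.3, 1.6), (-35.6, 0.8), (-34.2, -0.5), (-32.8, -0.2), (-31.4, -0.5), (-29.9, -0.1), (-28.4, -0.2), (-26.9, -0.5)]
13.6583
```

The trace shows one force peak near TCP y = -41 mm, which is earlier than I expected. I'll look before pushing any further.

Run:
```python
from push import *
for n in("wrist","scene"):
    c=read_camera(n);pickle.dump(c,open(n+"2.pkl","wb"))
    if n=="wrist":a=c["image"]
    else:b=c["image"]
b=cv2.resize(b[140:270,220:400],(554,400),interpolation=cv2.INTER_CUBIC)
a=cv2.resize(a,(640,400))
cv2.imwrite("pics/w2.png",a[...,::-1]);cv2.imwrite("pics/s2.png",b[...,::-1])
```

```text
(no output)
```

View pics/w2.png

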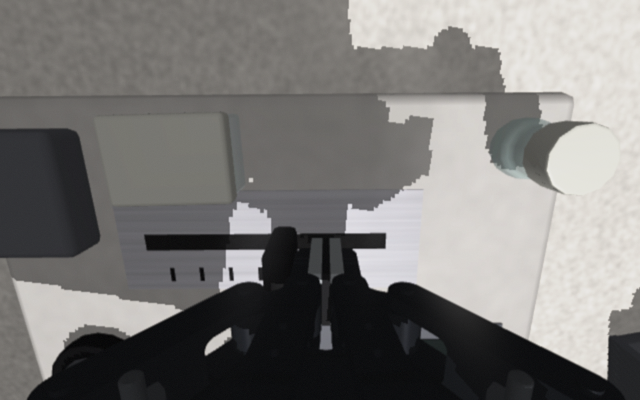

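View pics/s2.png

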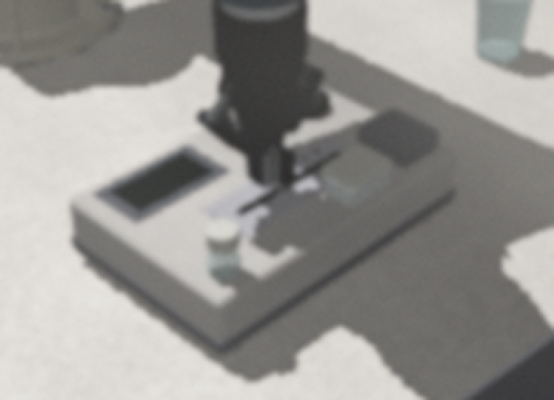

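Run:
```python
from push import *
w=pickle.load(open("wrist2.pkl","rb"))
for uv,z in(((172,274),.07),((231,274),.07),((260,274),.07),((286,232),.114),((275,232),.114),((297,232),.114),((265,280),.080),((145,242),.07),((385,240),.07)):print(uv,ly(ray(w,uv,z)))
print((-w["R"].T@w["t"]).round(3),current_ee_pos())
g=w["image"][200:300:6,225:345:4].max(2)
for r in g:print(*["%3d"%x for x in r])
```

```text
(172, 274) 0.058267659049166406
(231, 274) 0.025674312626454473
(260, 274) 0.009654997032445094
(286, 232) -0.011348601096467468
(275, 232) -0.007115132110565083
(297, 232) -0.015581997454615828
(265, 280) 0.0049737677177256545
(145, 242) 0.07026388867495371
(385, 240) -0.058374886184504836
[ 0.639 -0.067  0.23 ] [ 0.57095263 -0.07212956  0.08698333]
119 111  86 101 100 102 102 102 102 103 104 102 103 101 105 103 102 102 101 101 102 100 101 103 103 101 101 101 103 102
104 102 103 199 209 210 108 103 104 105 105 106 106 105 105 104 104 104 105 105 105 106 104 105 105 105 105 104 105 104
104 105 203 213 212 211 212 211 210 131 213 106 108 105 105 105 105 105 104 105 106 104 105 105 105 105 105 105 105 105
103 197 209 210 210 210 208 208 208 208 208 190 103 105 103 103 103 103 102 102 102 103 104 103 103 102 102 102 103 101
104 134 211 211 210 211 210 208 209 208 209 211 103 104 104 105 103 104 102 103 102 102 102 102 102 101 102 100 101 102
102 133 211 211 210 211 209 209 209 210 211 213  63  30  27  22  21  17 105 103 104 104 102 102 102 102 102 103 102 103
 19  30  33  33  37  39  40
[... 592 characters left out ...]
 214 214 214 213 187  26  25  22  18  18  16  12  16  15  17  17  65  69  68  51  12  23  70  70  69
205  98 155 206 204 205 205 205 195  38  22  22  21  20  17  16  11  17  15  17  16  67  69  68  50  11  22  70  69  67
218 147 107 218 219 218 220 220 215  37  21  18  19  18  16  15  17  17  16  17  14  15  16  20  55  16  26  38  17  18
212 211 203  79  30  24  27  26  33 156  19  19  32  32  33  17  17  17  18  19  19  17  15  12  62  44  41  16  16  16
 71  21  24  25  28  25  29  26  25  25  21  16  23  20  18  17  17  18  15  16  14  16  16  15  27  45  24  13  14  15
 22  22  24  25  25  25  24  23  24  23  21  20  19  19  16  17  15  16  15  16  16  14  17  15  24  44  23  15  16  14
```

The tab sits in detent 1, with its centre at about -7 mm in the photometer frame. The trace fits a 14.5 mm finger-back offset: force rises from 0.026 and drops at the crest. So crest 2 should come at TCP y ≈ -19 mm and crest 3 at ≈ -3 mm. I'll push on and stop just past crest 3.

Run:
```python
from push import *
base=np.load("base.npy")
t=push(-.0255,-.0005,.0015,base,lambda t:False)
dwell(.2);print(current_ee_pos(),current_t())
w=read_camera("wrist");pickle.dump(w,open("wrist3.pkl","wb"))
cv2.imwrite("pics/w3.png",w["image"][...,::-1])
```

```text
[(-26.0, 5.3), (-24.3, 4.2), (-22.4, 2.3), (-20.7, 1.5), (-19.1, 0.0), (-17.7, -0.5), (-16.4, -0.6), (-14.9, 0.2), (-13.4, -1.1), (-11.9, 0.4), (-10.5, 1.6), (-9.4, 4.2), (-7.7, 3.4), (-5.8, 2.8), (-4.1, 1.4), (-2.7, -0.1), (-1.3, -0.7)]
[ 0.56911034 -0.04667891  0.0870076 ] 18.2083
```

View pics/w3.png

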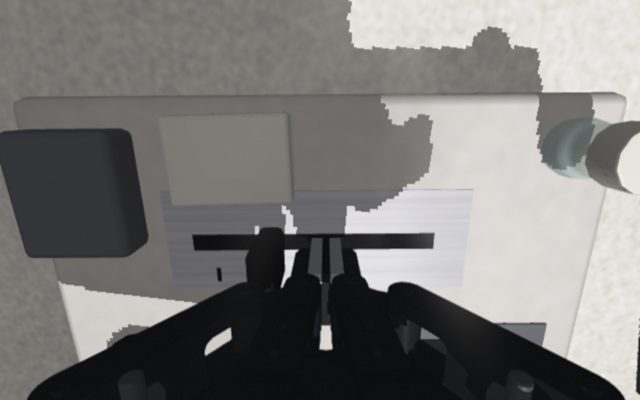

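Three force rise-and-drop cycles are done, 16 mm apart, and the tab now stands clear of the finger. I'll back off, lift, and check the lever's position from above.

Run:
```python
from push import *
w=pickle.load(open("wrist3.pkl","rb"));
for u in(254,268,282):print(ly(ray(w,(u,231),.08)))
move_straight(P(.025,-.016,.087),max_speed=.05)
move_straight(P(.025,-.016,.20),max_speed=.15)
move_pose(P(-.055,.105,.20),down(YAW))
w=read_camera("wrist");pickle.dump(w,open("wrist4.pkl","wb"))
cv2.imwrite("pics/w4.png",w["image"][...,::-1]);print(current_t(),-w["R"].T@w["t"])
```

```text
0.034486422916323825
0.02751995298405693
0.020553665065039015
20.2833 [0.54907196 0.0594095  0.34219361]
```

View pics/w4.png

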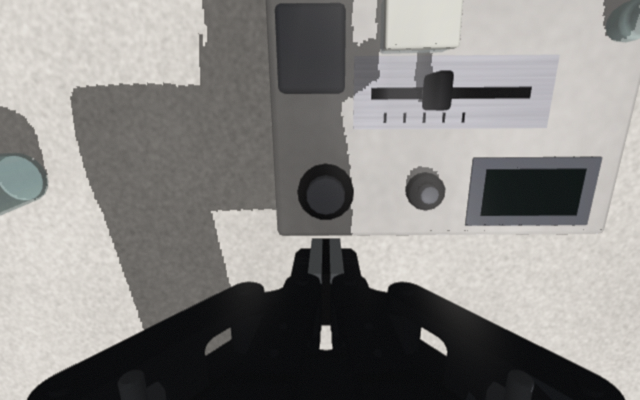

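Run:
```python
from push import *
w=pickle.load(open("wrist4.pkl","rb"))
print("lever",ly(ray(w,(441,88),.114)),"tick3",ly(ray(w,(424,117),.07)))
k=ray(w,(325,193),.092);print("key",k,P(-.055,.105,.092))
k=(k+P(-.055,.105,.092))/2
move_straight([k[0],k[1],.103],max_speed=.1)
dwell(.2);b=np.array(current_wrist_force());tr=[]
for z in np.arange(.100,.083,-.0005):
    move_straight([k[0],k[1],z],max_speed=.02)
    F=current_wrist_force()[2]-b[2];tr.append((round(current_ee_pos()[2]*1e3,1),round(float(F),1)))
    c=[q for q,f in tr if f>1.4]
    if F>6.5 or (c and c[0]-tr[-1][0]>=5.4):break
print(tr)
dwell(.15)
move_straight([k[0],k[1],.22],max_speed=.1)
w=read_camera("wrist");pickle.dump(w,open("wrist5.pkl","wb"))
cv2.imwrite("pics/w5.png",w["image"][...,::-1]);print(current_t())
```

```text
lever 0.02817577687802018 tick3 0.02494020010505777
key [0.48321535 0.0549071  0.092     ] [0.48149794 0.05362765 0.092     ]
[(np.float64(99.9), 0.3), (np.float64(99.5), -0.7), (np.float64(99.0), 0.8), (np.float64(98.5), -0.5), (np.float64(98.0), -1.1), (np.float64(97.5), -0.8), (np.float64(97.0), -0.8), (np.float64(96.5), 0.3), (np.float64(96.0), -0.5), (np.float64(95.5), -0.4), (np.float64(95.0), 0.6), (np.float64(94.5), 0.2), (np.float64(94.0), -0.0), (np.float64(93.5), -0.2), (np.float64(93.0), -0.9), (np.float64(92.5), -0.2), (np.float64(92.1), 1.6), (np.float64(91.6), 1.9), (np.float64(91.0), 2.1), (np.float64(90.5), 0.8), (np.float64(90.0), 2.8), (np.float64(89.5), 2.2), (np.float64(89.0), 3.2), (np.float64(88.5), 2.8), (np.float64(88.0), 4.0), (np.float64(87.5), 4.2), (np.float64(87.0), 3.6), (np.float64(86.5), 3.6)]
30.3333
```

Run:
```python
from push import *
for n in("wrist4","wrist5"):
    w=pickle.load(open(n+".pkl","rb"));g=w["image"].max(2)
    p=proj(w,P(.025,.0255,.114));print(n,p.round(1),proj(w,P(.025,.0195,.114)).round(1),proj(w,P(.025,.0315,.08)).round(1))
    for v in range(int(p[1])-18,int(p[1])+22,4):
        u=np.flatnonzero(g[v,400:480]<75)+400
        if len(u):print(v,u[0],u[-1],"right",round(ly(ray(w,(u[-1]+.5,v),.114)),4),"leftbot",round(ly(ray(w,(u[0]-.5,v),.08)),4))
```

```text
wrist4 [444.9  89. ] [453.8  89.1] [421.4  91.5]
71 440 450 right 0.0229 leftbot 0.019
75 427 452 right 0.0213 leftbot 0.0286
79 424 452 right 0.0211 leftbot 0.0307
83 424 452 right 0.0208 leftbot 0.0304
87 423 452 right 0.0205 leftbot 0.031
91 400 479 right 0.002 leftbot 0.0485
95 400 479 right 0.0017 leftbot 0.0483
99 423 450 right 0.021 leftbot 0.0302
103 423 450 right 0.0208 leftbot 0.03
107 424 448 right 0.0218 leftbot 0.0289
wrist5 [435.4  91.2] [443.6  91.2] [414.8  93.2]
77 423 442 right 0.0212 leftbot 0.0261
81 418 442 right 0.021 leftbot 0.03
85 418 442 right 0.0207 leftbot 0.0297
89 417 442 right 0.0204 leftbot 0.0303
93 402 479 right -0.007 leftbot 0.0426
97 411 479 right -0.0073 leftbot 0.0348
101 417 440 right 0.0211 leftbot 0.0296
105 417 440 right 0.0208 leftbot 0.0293
109 420 437 right 0.0228 leftbot 0.0266
```

View pics/w5.png

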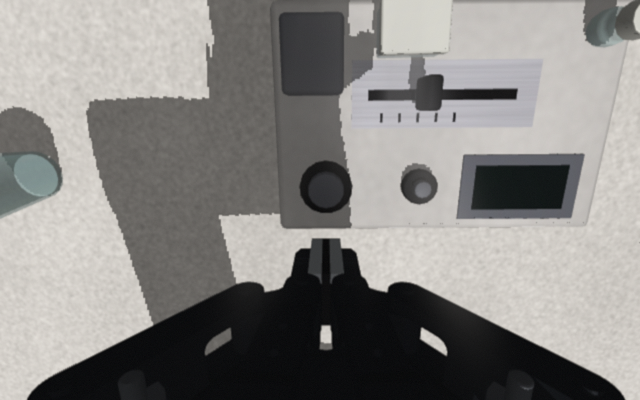

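The tab's edges put its centre at +25.6 mm, and the third tick is at +25 to +25.7 mm. The lever is in detent 3 and the arm is clear, so I'm handing in.

```bash
python3 -c "
from station import *
dwell(.3);print(current_wrist_force(),current_t());hand_in()"
```

```text
[ 0.75634802 -0.4562612  -0.53041041] 30.6333
the job is handed in; nothing more can be done
```

I pushed the lever with the outside of the shut fingers to the third detent, then pressed the read key and released it. The job was handed in at 30.6 s; no verdict is reported.

- **Lever:** the force rose and dropped three times, about 16 mm apart, with a highest reading of 5.3 N. I stopped just past the third crest. Afterwards the tab's edges put its centre at +25.6 mm in the photometer frame, against +25 to +25.7 mm for the third tick, so travel is about 0.074 m.
- **Read key:** the finger went about 5.6 mm down after contact, with 3.6–4.2 N near the bottom, then lifted clear to z = 0.22 m. I did not measure that the key came back up; the last picture only shows it looking normal.
- **Disagreements:** a rough first estimate of the lever's final position, picked by eye, was 2.6 mm too far left. The edge measurement, which agreed in two views, replaced it. The 1 N free run before the first click was lost in about ±1 N of sensor noise.
- **Left alone:** the arm never went near the power key. The bystanders in the last pictures (cuvette box, vial, one piece of glassware on the left) look unmoved; I did not measure them or check the others.

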